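Seat the spacer disc in the corner of the locating nest

TASK

Without picking it up, push the wide steel spacer disc across the plate with the fingertips until it lies against the long rail, then slide it along, keeping it against the rail, all the way into the corner pocket so that it is flush with both the rail and the end stop. Then let go and leave everything else where it stands.

Things in the scene. Friction and masses are not known exactly. Their poses are not given: they have to be found in the camera images.
- nest: Fixed locating nest: aluminium plate 110 (x) by 250 (y) by 6 mm with dark steel fences. Origin: centre of the plate's underside, at worktop height; z up, plate top at z = 6 mm. Its x axis points ahead of the robot within 0.2 rad (towards the rail), y to the robot's left (towards the end stop).
- nest_rail (a point): Long dark steel rail along the plate's far side: this point is the middle of its inner face at the plate's top (nest x = 40, y = 0, z = 6 mm). The inner face is the plane nest x = 40 mm; the rail is 12 mm thick, runs along the whole plate, top at z = 22 mm. Same axes as the nest.
- nest_stop (a point): End stop at the plate's left end, at right angles to the rail: this point lies on its inner face, at the corner with the rail (nest x = 40, y = 105, z = 6 mm). The inner face is the plane nest y = 105 mm; 12 mm thick, from x = -52 to 40 mm, top at z = 22 mm. Same axes as the nest.
- nest_lip (a point): Low lip parallel to the rail, 8 by 50 mm, 4 mm above the plate (top at z = 10 mm): this point is the middle of its top (nest x = -10, y = 80 mm; lip from x = -14 to -6, y = 55 to 105). With rail and stop it forms the corner pocket, 46 mm wide, open towards -y. Same axes as the nest.
- nest_seat (a point): Point on the plate's top where the centre of the spacer's underside lies when the spacer is fully home in the corner (nest x = 20, y = 85, z = 6 mm). Same axes as the nest.
- spacer: The wide spacer: a loose steel disc, diameter 40 mm, 20 mm thick, about 0.15 kg, polished and lightly oiled (friction about 0.25 against plate, rail and fingers), lying flat on the nest's plate in front of the rail and well to the right of the pocket. Origin: centre of its underside; z up. Dark bore mark in the middle of its top.
- small_spacer: Bystander: a small loose steel disc, diameter 26 mm, 12 mm thick, on the worktop to the left of the nest. Origin: centre of its underside.
- weight: Bystander: a brass weight with a knob, diameter 32 mm, 42 mm tall, loose on the worktop to the right of the nest. Origin: centre of its underside.
- crucible: Bystander: a steel crucible, diameter 25 mm, 26 mm tall, loose on the worktop to the left of the nest. Origin: centre of its underside.

How it is judged:
By the outcome, as a careful person would: the job done as asked, in the order asked, and still so for the second after the job is handed in, with the robot touching nothing.
It also fails if it takes over 48 s, if anything falls off the work surface, if the arm or the gripper's body presses on something with over 40 N, if the wrist force passes 120 N, or if a joint passes its speed limit or range.

ROBOT

A 7-joint arm with a two-finger parallel gripper is mounted at the origin on a cart in front of the work surface, level with it; the furniture and walls round the work are solid. World frame = base frame: x ahead of the robot, y to its left, z up, the work surface at z = 0. Lengths are in m, angles in rad, forces in N, time in s.
With the tool pointing down it reaches from about 0.4 to 0.925 m from the base axis. Payload 4.1 kg.
Tool frame: the origin (TCP) lies midway between the tips of the shut fingers; the grasp point (between the pads) lies 19 mm behind it; z points along the fingers, y is the line along which they close (so a half turn about z gives the same grasp; the last joint's range is limited). The gripper opens to 85 mm and grips with 20 to 120 N. Pads are 22 mm wide; open, the fingers measure 114 mm over their backs; the gripper's body (76 mm by 85 mm) begins 54 mm behind the grasp point. The pads swing forward as they close: fully open they stand 13 mm farther back than shut.
Start: joints at [1.174, 0.398, 0.045, 1.537, -0.019, 1.207, -0.051], TCP at [0.191, -0.621, 0.231] pointing down, gripper open.
Joint ranges: [-2.82, 2.82], [-0.49, 2.23], [-1.37, 1.46], [0, 2.46], [-1.36, 4.5], [0.23, 2], [-2.94, 2.94]. Speed limits (rad/s): [2.57, 2.57, 3.14, 3.14, 3.14, 3.14, 3.14].

INTERFACE

Orientations are given as a rotation vector (axis times angle).
In Python, from bench import state, get_image, job_done gives the robot as it stands.
- The arm moves only by the tool play_rows, never from a script. Its argument "increments" is one flat list of numbers, 5 for each row, row after row: the shift along the tool's x, y, z in units of 30 mm (1.0 is 30 mm), then the turn about the tool's z in degrees, then the gripper command: -1 is fully open, 1 is shut, values between are in proportion. A call has 1 to 10 rows; each row shifts and turns the commanded pose from where the row before left it, along the tool's axes as they then stand; what a row does not reach is not made up. A row lasts 1/10 s, in which the tool goes at most 50 mm and 8.59 degrees, less where a joint would pass 70% of its speed; a pose out of reach is approached as far as the arm can. A call is refused whole if a number of a shift passes 1 or a number of a turn 8.59, either way. A call with a gripper value outside its range is refused whole. The fingers move at their own pace and stop on an object; the grip force is fixed at half the most. Time passes only in rows, so rows that do not move let the fingers close. It gives the time, the measured TCP pose, the force, the opening and the grip force at its end, in the units of the state.
- state(): the state, without advancing time (a new reading comes with each control period).
- get_image(name): name is "scene" or "top" or "wrist"; returns a dict with "frame" (400x640x3 uint8, blue, green, red), "K" (3x3 intrinsics, pixels), "R" (3x3) and "t" (3): a world point X has camera coordinates R X + t. Camera axes: x right, y down, z forward; pixel columns grow to the right and rows downward; lengths in m; the calibration is good to about 2 mm. A picture is of the moment at which its call begins. There is no depth.
- job_done(): hands the job in; it is judged then, once.
The state is a dict: "clock": time; "joint_positions": joint angles; "qd": joint speeds; "effort": joint torques, N m; "ee_pos": TCP position; "tcp_rot": TCP orientation; "force": force on the tool from outside, world axes, zero at the start; "torque": the same for the moment, N m; "width": finger opening in m; "gripper_force": force on a finger pad.
Only numpy, scipy, OpenCV 4.12 (cv2) and the standard library are available. Lean on these libraries where they do the work, as an engineer would, in place of code of your own. Each camera call takes 0.05 s, during which the arm holds its last target. There are 200 camera calls.

## Working session

There is one attempt and no reset: what is moved stays moved. The work goes in short steps, Python scripts to look and compute and a tool call to move; the robot and the scene stay as the last step left them, time stands still between calls to the robot, and variables do not carry over. Pictures are saved under pics/ and viewed, at most 10 in all, crops included, and the job is handed in when it is done.

Besides the shell and the picture viewer there is one more tool, called after "Request:" as name(argument=value, ...) on one line, values as JSON. play_rows: Moves the arm, as the interface text tells. Its arguments: {"type":"object","properties":{"increments":{"type":"array"}},"required":["increments"]}

```bash
mkdir -p pics; python3 - <<'E'
from bench import *
import cv2
s=state();print(s)
for n in("top","scene"):
    d=get_image(n);cv2.imwrite(f"pics/{n}1.png",d["frame"]);print(n,d["K"],d["R"],d["t"])
E
```

```text
{'clock': 0.0, 'joint_positions': array([ 1.17402277,  0.39919287,  0.04502932,  1.5379217 , -0.01865781,
        1.2068904 , -0.05068484]), 'qd': array([ 1.59625413e-04, -3.19811548e-04,  1.03468418e-03, -2.55210591e-04,
        2.78532909e-04,  5.93074977e-04,  4.81141336e-05]), 'effort': array([-5.05732933e-04, -4.75110877e+01,  1.36464570e+00, -2.54213440e+01,
        1.16007574e-02,  9.36552562e-03, -5.70694084e-06]), 'ee_pos': array([ 0.19052284, -0.62076833,  0.23024428]), 'tcp_rot': array([-3.10488769e+00, -4.65954467e-01,  7.33826557e-04]), 'force': array([0.78964195, 0.08170754, 0.39637182]), 'torque': array([ 0.00912321,  0.00689254, -0.01085081]), 'gripper_force': 0.0, 'width': 0.08508458555123519}
top [[400.6129055    0.         327.62469958]
 [  0.         400.6129055  193.16322682]
 [  0.           0.           1.        ]] [[ 0.00737442 -0.99997072 -0.00204551]
 [-0.99468296 -0.00712526 -0.10273776]
 [ 0.10272018  0.00279226 -0.99470637]] [-0.03114272  0.4978679   0.88501895]
scene [[429.76782762   0.         319.65155802]
 [  0.         429.76782762 198.14477614]
 [  0.           0.           1.        ]] [[-0.79387009 -0.60784974  0.0169991 ]
 [-0.33572535  0.41481649 -0.8457043 ]
 [ 0.50700964 -0.67708638 -0.53338097]] [0.36985084 0.20553041 0.65139491]
```

View pics/top1.png

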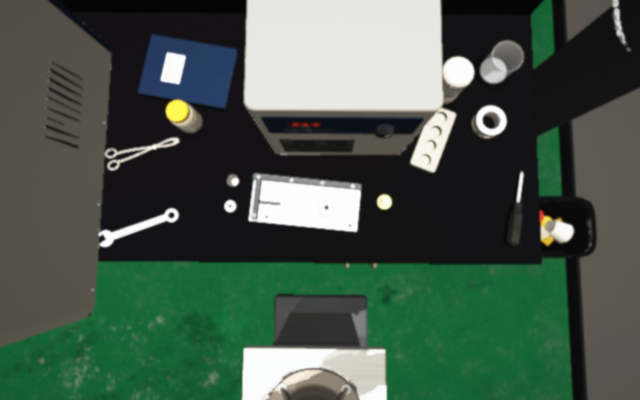

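View pics/scene1.png

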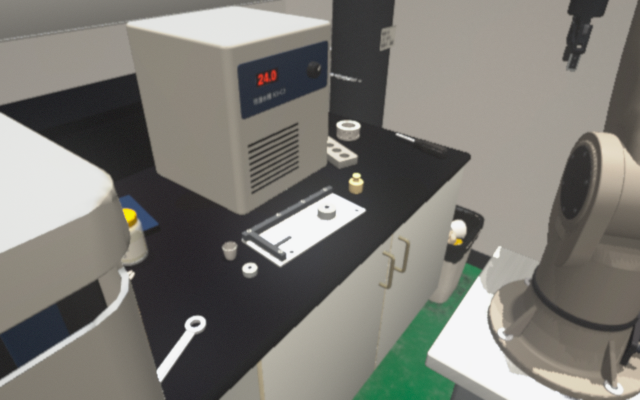

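The top view shows the nest at about (248–362, 173–232), the spacer's bore near (326, 207), the weight at (384, 201) and the small parts at (232, 181) and (230, 206). The oven stands just behind the rail, its foot at about row 155. Next, an enlarged crop.

```bash
cat > h.py <<'E'
import numpy as np,cv2
from bench import *
def ray(d,u,v,z):
    K,R,t=[np.array(d[k]) for k in"KRt"];c=-R.T@t
    r=R.T@np.linalg.inv(K)@np.array([u,v,1.]);return c+r*(z-c[2])/r[2]
def proj(d,X):
    p=np.array(d["K"])@(np.array(d["R"])@X+np.array(d["t"]));return p[:2]/p[2]
E
python3 - <<'E'
from h import *
d=get_image("top");f=d["frame"][145:245,220:400]
cv2.imwrite("pics/c2.png",cv2.resize(f,None,fx=4.4,fy=4.4,interpolation=cv2.INTER_CUBIC))
for n,u,v,z in[("bore",326,207,.026),("oven",330,155,0),("weight",384,201,.04),("plateNL",248,222,.006),("plateNR",358,232,.006),("small",230,206,.012),("cruc",232,181,.026)]:print(n,ray(d,u,v,z).round(4))
E
```

```text
bore [ 0.4665 -0.0241  0.026 ]
oven [ 0.5913 -0.0324  0.    ]
weight [ 0.4799 -0.1535  0.04  ]
plateNL [0.4319 0.1557 0.006 ]
plateNR [ 0.4109 -0.098   0.006 ]
small [0.4682 0.1969 0.012 ]
cruc [0.5244 0.1907 0.026 ]
```

View pics/c2.png

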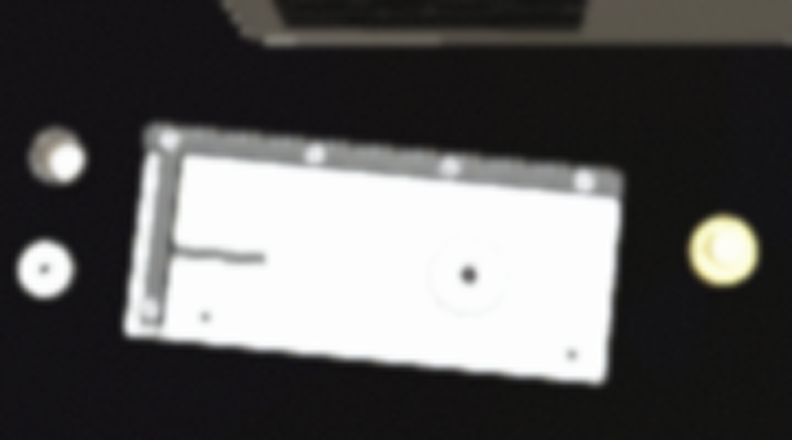

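The crop shows plate corners at (126, 336) and (604, 383), the rail's inner foot line from the corner (185, 155) to (618, 199), the bore at (468, 275) and the lip from (175, 250) to (265, 258).

```bash
cat >> h.py <<'E'
def cr(u,v):return (u+.5)/4.4-.5+220,(v+.5)/4.4-.5+145
def W(n,x,y):
    c,s=np.cos(n[2]),np.sin(n[2]);return np.array([n[0]+c*x-s*y,n[1]+s*x+c*y])
def N(n,p):
    c,s=np.cos(n[2]),np.sin(n[2]);q=np.array(p[:2])-n[:2];return np.array([c*q[0]+s*q[1],-s*q[0]+c*q[1]])
E
python3 - <<'E'
from h import *
from scipy.optimize import least_squares
d=get_image("top")
o=[((126,336),(-.055,.125)),((604,383),(-.055,-.125)),((618,199),(.04,-.125)),((185,155),(.04,.105))]
w=[ray(d,*cr(*a),.006)[:2] for a,_ in o]
r=least_squares(lambda n:np.concatenate([W(n,*b)-p for (a,b),p in zip(o,w)]),[.47,.02,-.0])
n=r.x;print(n,(r.fun*1e3).round(1))
b=ray(d,*cr(468,275),.026);print("spacer",b,N(n,b)*1e3,"seat",W(n,.02,.085))
for k,p in dict(weight=ray(d,*cr(722,250),.042),oven=ray(d,*cr(440,42),0)).items():print(k,p,N(n,p)*1e3)
s=state();from scipy.spatial.transform import Rotation as Ro
M=Ro.from_rotvec(s["tcp_rot"]).as_matrix();print(M.round(3));print("toolx ang",np.degrees(np.arctan2(M[1,0],M[0,0])))
E
```

```text
[ 0.47905718  0.02516908 -0.09063756] [ 1.3 -0.5  1.4  1.1 -0.8 -0.1 -1.8 -0.4]
spacer [ 0.46626347 -0.02402843  0.026     ] [ -8.28816403 -50.15356705] seat [0.50666874 0.1080099 ]
weight [ 0.47877503 -0.15256846  0.042     ] [  15.80664858 -177.03350687]
oven [ 0.59317444 -0.0078529   0.        ] [116.6377614 -22.5572773]
[[ 0.956  0.294 -0.   ]
 [ 0.294 -0.956  0.001]
 [-0.    -0.001 -1.   ]]
toolx ang 17.070223539672448
```

Request:
play_rows(increments=[0, 0, 0, 7.42, 1, 0, 0, 0, 7.42, 1, 0, 0, 0, 7.42, 1, 1, -0.5, 0, 0, 1, 1, -0.7, 0, 0, 1, 1, -1, 0, 0, 1, 1, -1, 0, 0, 1, 1, -1, 0, 0, 1, 0.9, -1, 0, 0, 1, 0, -1, 0, 0, 1])

```text
clock: 1.2
ee_pos: [0.3888, -0.4493, 0.2309]
tcp_rot: [-3.138, 0.133, -0.004]
force: [0.0, 0.5, 0.1]
width: 0.0003
gripper_force: 0.0
```

Request:
play_rows(increments=[0, -1, 0, 0, 1, 0, -1, 0, 0, 1, 0, -1, 0, 0, 1, 0, -1, 0, 0, 1, 0, -1, 0, 0, 1, 0, -1, 0, 0, 1, 0, -1, 0, 0, 1, 0, -1, 0, 0, 1, 0, -1, 0, 0, 1, 0, -1, 0, 0, 1])

```text
clock: 2.2
ee_pos: [0.4109, -0.1522, 0.2313]
tcp_rot: [3.138, -0.142, 0.0]
force: [0.5, 0.1, -0.2]
width: 0.0001
gripper_force: 0.0
```

```bash
cat >> h.py <<'E'
from scipy.spatial.transform import Rotation as Ro
n0=np.array([ 0.47905718,0.02516908,-0.09063756])
def st():
    s=state();M=Ro.from_rotvec(s["tcp_rot"]).as_matrix()
    print("t",s["clock"],"nest",(N(n0,s["ee_pos"])*1e3).round(1),"z",round(s["ee_pos"][2]*1e3,1),"yaw",np.degrees(np.arctan2(M[1,0],M[0,0])).round(2),"tool z",M[:,2].round(3),"q",s["joint_positions"].round(2),"F",s["force"].round(1),"w",s["width"]);return s
E
python3 -c "
from h import *
st()"
```

```text
t 2.2 nest [ -51.9 -182.8] z 231.3 yaw -5.2 tool z [ 0. -0. -1.] q [ 0.45  0.02 -0.2   2.01  0.    1.11 -1.41] F [ 0.5  0.1 -0.2] w 0.00012403108397346266
```

Request:
play_rows(increments=[0, -1, 0, 0, 1, 0, -1, 0, 0, 1, 0, -1, 0.5, 0, 1, 0, -0.7, 1, 0, 1, 0, -0.3, 1, 0, 1, 0, 0, 1, 0, 1, 0, 0, 1, 0, 1, 0, 0, 0.8, 0, 1, 0, 0, 0.4, 0, 1, 0, 0, 0, 0, 1])

```text
clock: 3.2
ee_pos: [0.4206, -0.0339, 0.0591]
tcp_rot: [-3.138, 0.142, 0.005]
force: [-0.5, 0.4, 0.5]
width: -0.0
gripper_force: 0.0
```

```bash
python3 - <<'E'
from h import *
st()
d=get_image("wrist");a=d["frame"];t=get_image("top")
b=cv2.resize(t["frame"][145:245,220:400],(640,356),interpolation=cv2.INTER_CUBIC)[:200]
cv2.imwrite("pics/w3.png",np.vstack([a,b]))
for p in[(.04,.105),(.04,-.125),(-.0083,-.0502)]:print(p,proj(d,np.append(W(n0,*p),.006 if p[0]>0 else .026)))
E
```

```text
t 3.2 nest [-52.9 -64.1] z 59.1 yaw -5.19 tool z [-0.003  0.    -1.   ] q [ 0.28  0.24 -0.33  2.22  0.12  0.7  -1.8 ] F [-0.5  0.4  0.5] w -4.7752036571213186e-05
(0.04, 0.105) [37.92882936 70.9820278 ]
(0.04, -0.125) [426.89005301  70.75237165]
(-0.0083, -0.0502) [299.45410578 157.28115225]
```

View pics/w3.png

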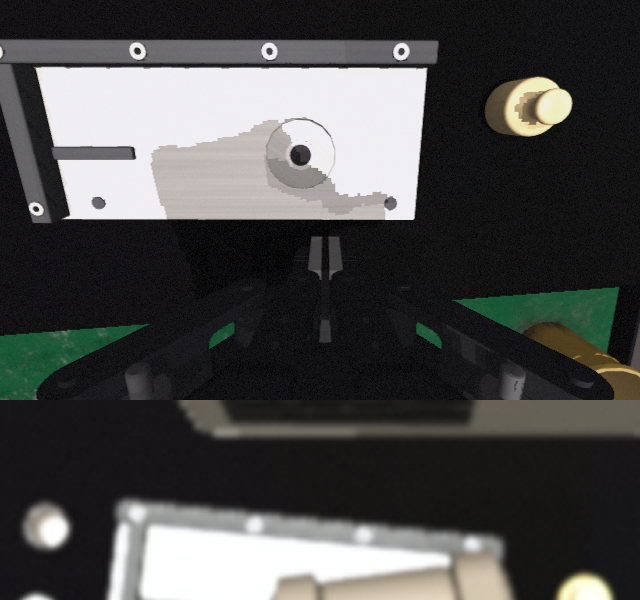

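The wrist view shows the bore at (300, 155), the shut fingertips at (325, 255) about 16 mm wide, and the rail foot line at row 67, some 2 mm farther away than my fit.

Request:
play_rows(increments=[0, -0.44, 0, 0, 1, 0, 0, 0.6, 0, 1, 0, 0, 0.6, 0, 1, 0, 0, 0.3, 0, 1, 0, 0, 0, 0, 1, 0, 0, 0, 0, 1, 0.2, 0, 0, 0, 1, 0.15, 0, 0, 0, 1])

```text
clock: 4.1
ee_pos: [0.435, -0.0219, 0.0161]
tcp_rot: [3.138, -0.143, 0.004]
force: [0.1, 0.3, 0.6]
width: 0.0003
gripper_force: 0.0
```

```bash
python3 -c "
from h import *
st()"
```

```text
t 4.1 nest [-39.6 -50.8] z 16.1 yaw -5.21 tool z [ 0.002 -0.    -1.   ] q [ 0.23  0.34 -0.31  2.22  0.18  0.6  -1.88] F [0.1 0.3 0.6] w 0.00028241254274934623
```

Request:
play_rows(increments=[0.1, 0, 0.07, 0, 1, 0.1, 0, 0, 0, 1, 0.1, 0, 0, 0, 1, 0.1, 0, 0, 0, 1, 0.1, 0, 0, 0, 1, 0.1, 0, 0, 0, 1, 0.1, 0, 0, 0, 1, 0.1, 0, 0, 0, 1, 0, 0, 0, 0, 1, 0, 0, 0, 0, 1])

```text
clock: 5.1
ee_pos: [0.4577, -0.0239, 0.0132]
tcp_rot: [3.138, -0.142, 0.001]
force: [-0.1, 0.3, 0.1]
width: 0.0
gripper_force: 0.0
```

```bash
python3 - <<'E'
from h import *
st()
d=get_image("wrist");cv2.imwrite("pics/w4.png",d["frame"])
for p in[(.04,.105),(.04,-.125)]:print(p,proj(d,np.append(W(n0,*p),.006)))
E
```

```text
t 5.1 nest [-16.9 -50.8] z 13.2 yaw -5.19 tool z [ 0. -0. -1.] q [ 0.22  0.38 -0.31  2.17  0.19  0.62 -1.88] F [-0.1  0.3  0.1] w 2.610541824983e-06
(0.04, 0.105) [ -0.59787331 139.43228558]
(0.04, -0.125) [478.05765105 139.18103412]
```

View pics/w4.png

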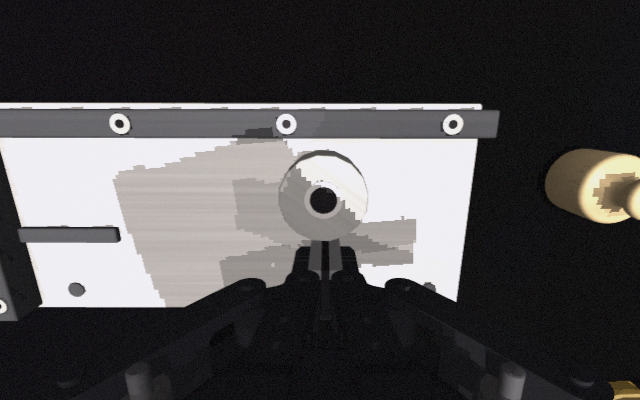

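Bore at (323, 200), rail foot at row 137.5, the disc in front of the fingertips and not yet at the rail.

```bash
python3 - <<'E'
from h import *
d=get_image("wrist")
print(N(n0,ray(d,323,200,.026))*1e3,N(n0,ray(d,323,137.5,.006))*1e3,N(n0,ray(d,478,137.5,.006))*1e3,N(n0,ray(d,2,200,.006))*1e3)
E
```

```text
[ 15.19756944 -50.66348824] [ 40.69230575 -50.58654139] [  40.65501939 -124.87454053] [  9.61213029 112.27973224]
```

Request:
play_rows(increments=[0.06, 0, 0, 0, 1, 0.05, 0, 0, 0, 1, 0.04, 0, 0, 0, 1, 0.03, 0, 0, 0, 1, 0.02, 0, 0, 0, 1, 0, 0, 0, 0, 1, 0, 0, 0, 0, 1])

```text
clock: 5.9
ee_pos: [0.4636, -0.0245, 0.0132]
tcp_rot: [3.138, -0.142, 0.001]
force: [-0.4, 0.1, 0.4]
width: 0.0
gripper_force: 0.0
```

Request:
play_rows(increments=[0.02, 0, 0, 0, 1, 0.02, 0, 0, 0, 1, 0, 0, 0, 0, 1])

```text
clock: 6.2
ee_pos: [0.4647, -0.0246, 0.0132]
tcp_rot: [3.138, -0.142, 0.0]
force: [-0.1, -0.7, -1.1]
width: -0.0
gripper_force: 0.2
```

Request:
play_rows(increments=[0.02, 0, 0, 0, 1, 0.02, 0, 0, 0, 1, 0, 0, 0, 0, 1])

```text
clock: 6.5
ee_pos: [0.4648, -0.0246, 0.0129]
tcp_rot: [3.138, -0.142, -0.003]
force: [-4.5, 1.1, 2.0]
width: 0.0001
gripper_force: 1.6
```

Request:
play_rows(increments=[-0.17, 0, 0, 0, 1, -0.2, 0, 0, 0, 1, 0, 0.3, -0.4, 0, 1, 0, 0.5, -0.6, 0, 1, 0.5, 0.55, 0, -7.5, 1, 0, 0, 0, -7.5, 1, 0, 0, 0, -7.5, 1, 0, 0, 0, -7.5, 1, 0, 0, 0, -7.5, 1, 0, 0, 0, -7.5, 1])

```text
clock: 7.5
ee_pos: [0.4662, -0.0655, 0.0434]
tcp_rot: [2.95, 1.077, 0.002]
force: [-0.0, 0.2, 0.7]
width: -0.0003
gripper_force: 0.0
```

Request:
play_rows(increments=[0, 0, 0, -7.5, 1, 0, 0, 0, -7.5, 1, 0, 0, 0, -7.5, 1, 0, 0, 0, -7.5, 1, 0, 0, 0, 0, 1, 0, 0, 0, 0, 1])

```text
clock: 8.1
ee_pos: [0.4661, -0.0655, 0.0433]
tcp_rot: [2.579, 1.794, 0.001]
force: [-0.4, 0.6, 0.7]
width: 0.0001
gripper_force: 0.0
```

```bash
python3 - <<'E'
from h import *
s=st();d=get_image("wrist");cv2.imwrite("pics/w5.png",d["frame"])
e=N(n0,s["ee_pos"])*1e3
print("bore px",proj(d,np.append(W(n0,.0215,-.0507),.026)))
a=np.radians(15);v=np.array([10.6,-91.3])-e
print("units tool x,y",v@[np.sin(a),np.cos(a)]/30,v@[np.cos(a),-np.sin(a)]/30)
E
```

```text
t 8.1 nest [ -4.7 -91.5] z 43.3 yaw 69.64 tool z [ 0.001 -0.    -1.   ] q [ 0.55  0.38 -0.59  2.12  0.31  0.73 -0.6 ] F [-0.4  0.6  0.7] w 0.00012091810581950322
bore px [351.43091886 156.21462896]
units tool x,y 0.13741817261460998 0.4915658003634657
```

View pics/w5.png

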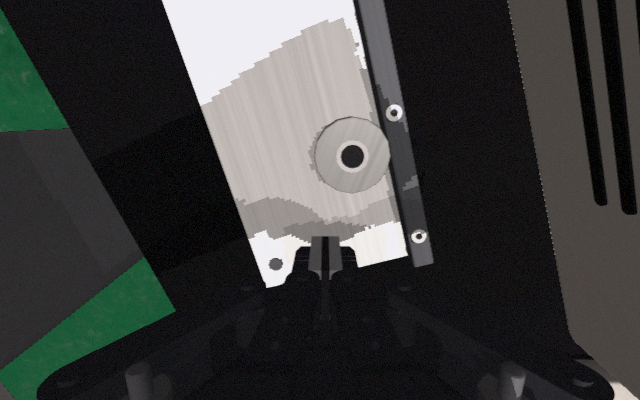

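The disc is still against the rail, bore at (352, 156) just as predicted.

Request:
play_rows(increments=[0.07, 0.25, 0, 0, 1, 0.06, 0.24, 0, 0, 1, 0, 0, 0.4, 0, 1, 0, 0, 0.4, 0, 1, 0, 0, 0.2, 0, 1, 0, 0, 0, 0, 1])

```text
clock: 8.75
ee_pos: [0.4795, -0.0666, 0.0116]
tcp_rot: [-2.574, -1.797, 0.004]
force: [0.2, -0.2, 0.2]
width: -0.0001
gripper_force: 0.0
```

Request:
play_rows(increments=[0.1, -0.03, 0, 0, 1, 0.1, -0.03, 0, 0, 1, 0.1, -0.03, 0, 0, 1, 0.1, -0.03, 0, 0, 1, 0.1, -0.03, 0, 0, 1, 0.1, -0.02, 0, 0, 1, 0.1, -0.02, 0, 0, 1, 0.1, -0.03, 0, 0, 1, 0.1, -0.03, 0, 0, 1, 0.1, -0.02, 0, 0, 1])

```text
clock: 9.75
ee_pos: [0.4838, -0.0356, 0.0132]
tcp_rot: [2.576, 1.798, -0.0]
force: [-0.7, -0.2, 0.1]
width: -0.0003
gripper_force: 0.5
```

```bash
python3 - <<'E'
from h import *
s=st();d=get_image("wrist");cv2.imwrite("pics/w6.png",d["frame"])
E
```

```text
t 9.75 nest [ 10.3 -60.1] z 13.2 yaw 69.81 tool z [-0. -0. -1.] q [ 0.45  0.45 -0.56  2.1   0.37  0.69 -0.71] F [-0.7 -0.2  0.1] w -0.0002769829426595097
```

View pics/w6.png

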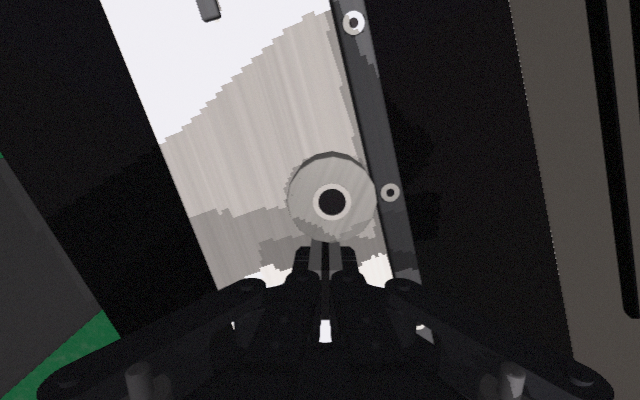

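The disc (bore 332, 202) sits on the fingertip face and touches the rail. On with the slide.

Request:
play_rows(increments=[0.1, -0.01, 0, 0, 1, 0.13, -0.02, 0, 0, 1, 0.16, -0.03, 0, 0, 1, 0.16, -0.04, 0, 0, 1, 0.16, -0.05, 0, 0, 1, 0.16, -0.04, 0, 0, 1, 0.16, -0.04, 0, 0, 1, 0.16, -0.05, 0, 0, 1, 0.16, -0.04, 0, 0, 1, 0.16, -0.04, 0, 0, 1])

```text
clock: 10.8
ee_pos: [0.4894, 0.0108, 0.0132]
tcp_rot: [2.576, 1.798, -0.0]
force: [-0.1, -0.3, -0.4]
width: 0.0002
gripper_force: 0.3
```

Request:
play_rows(increments=[0.16, -0.04, 0, 0, 1, 0.16, -0.04, 0, 0, 1, 0.16, -0.05, 0, 0, 1, 0.16, -0.04, 0, 0, 1, 0.16, -0.04, 0, 0, 1, 0.16, -0.05, 0, 0, 1, 0.14, -0.04, 0, 0, 1, 0.12, -0.03, 0, 0, 1, 0.1, -0.03, 0, 0, 1, 0, 0, 0, 0, 1])

```text
clock: 11.8
ee_pos: [0.4932, 0.052, 0.0133]
tcp_rot: [-2.576, -1.799, -0.001]
force: [-0.5, -0.2, 1.0]
width: -0.0001
gripper_force: 0.0
```

```bash
python3 - <<'E'
from h import *
s=st();d=get_image("wrist");cv2.imwrite("pics/w7.png",d["frame"])
E
```

```text
t 11.8 nest [11.6 28. ] z 13.3 yaw 69.85 tool z [ 0.001  0.    -1.   ] q [ 0.28  0.47 -0.57  2.08  0.39  0.7  -0.89] F [-0.5 -0.2  1. ] w -5.279135818879602e-05
```

View pics/w7.png

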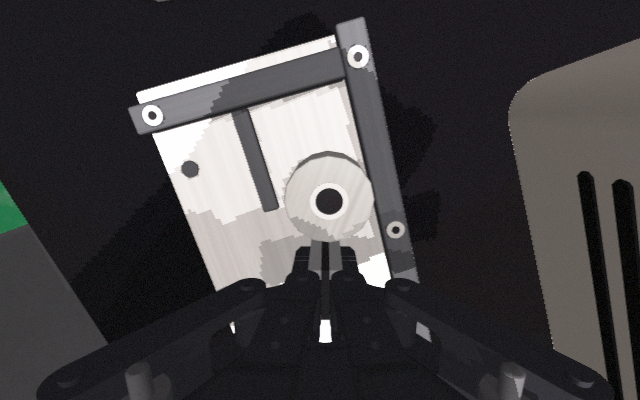

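The disc (bore 329, 202) is entering the pocket between lip and rail, still on the rail.

Request:
play_rows(increments=[0.08, -0.02, 0, 0, 1, 0.1, -0.03, 0, 0, 1, 0.1, -0.03, 0, 0, 1, 0.1, -0.03, 0, 0, 1, 0.1, -0.02, 0, 0, 1, 0.1, -0.03, 0, 0, 1, 0.08, -0.02, 0, 0, 1, 0.05, -0.01, 0, 0, 1, 0.03, -0.01, 0, 0, 1, 0, 0, 0, 0, 1])

```text
clock: 12.85
ee_pos: [0.4951, 0.0745, 0.0132]
tcp_rot: [-2.576, -1.798, -0.001]
force: [0.2, 0.3, 0.1]
width: -0.0001
gripper_force: 0.0
```

Request:
play_rows(increments=[0.03, -0.01, 0, 0, 1, 0.03, -0.01, 0, 0, 1, 0, 0, 0, 0, 1])

```text
clock: 13.15
ee_pos: [0.4951, 0.0762, 0.0132]
tcp_rot: [2.576, 1.798, 0.0]
force: [-0.1, 0.1, -0.2]
width: 0.0001
gripper_force: 0.1
```

Request:
play_rows(increments=[0.03, -0.01, 0, 0, 1, 0.03, -0.01, 0, 0, 1, 0, 0, 0, 0, 1])

```text
clock: 13.45
ee_pos: [0.4951, 0.0782, 0.0132]
tcp_rot: [-2.576, -1.798, -0.0]
force: [-1.0, -1.0, 0.7]
width: -0.0003
gripper_force: 0.1
```

Request:
play_rows(increments=[0.02, 0, 0, 0, 1, 0.02, 0, 0, 0, 1, 0, 0, 0, 0, 1])

```text
clock: 13.75
ee_pos: [0.4954, 0.0791, 0.0131]
tcp_rot: [-2.576, -1.798, 0.0]
force: [-0.3, -1.2, 0.4]
width: 0.0002
gripper_force: 0.4
```

Request:
play_rows(increments=[0.02, 0, 0, 0, 1, 0.02, 0, 0, 0, 1, 0, 0, 0, 0, 1])

```text
clock: 14.05
ee_pos: [0.4958, 0.0801, 0.0131]
tcp_rot: [2.576, 1.798, -0.001]
force: [-1.0, -1.1, 0.8]
width: 0.0002
gripper_force: 0.6
```

Request:
play_rows(increments=[0.02, 0, 0, 0, 1, 0.02, 0, 0, 0, 1, 0, 0, 0, 0, 1])

```text
clock: 14.35
ee_pos: [0.4958, 0.0802, 0.0131]
tcp_rot: [2.576, 1.796, -0.003]
force: [-1.6, -4.9, 3.2]
width: -0.0001
gripper_force: 2.5
```

```bash
python3 - <<'E'
from h import *
s=st();d=get_image("wrist");cv2.imwrite("pics/w8.png",cv2.resize(d["frame"][40:290,200:480],None,fx=2.4,fy=2.4))
E
```

```text
t 14.35 nest [11.7 56.3] z 13.1 yaw 69.77 tool z [-0.001 -0.002 -1.   ] q [ 0.22  0.48 -0.57  2.06  0.39  0.71 -0.95] F [-1.6 -4.9  3.2] w -9.555603588339668e-05
```

View pics/w8.png

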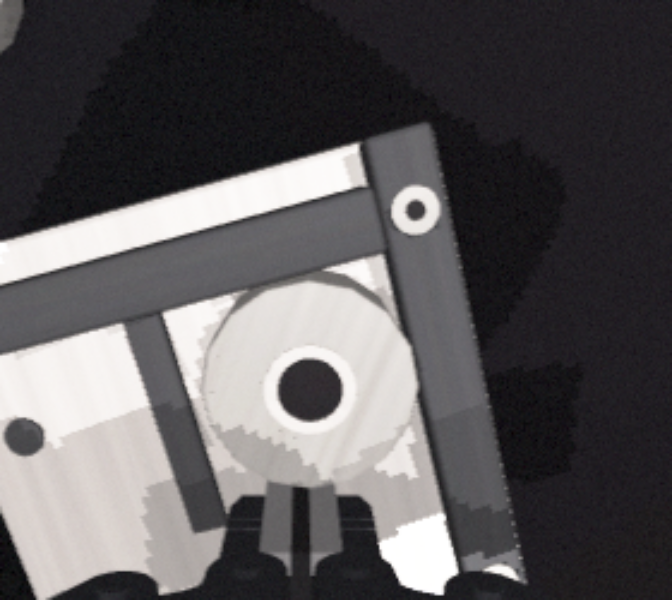

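The disc lies against both stop (top) and rail (right), and the force has risen to 5 N. One small press more, then straight back and up.

Request:
play_rows(increments=[0.03, 0.01, 0, 0, 1, 0.02, 0, 0, 0, 1, 0, 0, 0, 0, 1, -0.05, -0.01, 0, 0, 1, -0.1, 0, 0, 0, 1, -0.2, 0, 0, 0, 1, -0.2, 0, 0, 0, 1, 0, 0, -0.5, 0, 1, 0, 0, -1, 0, 1, -0.5, 0, -1, 0, 1])

```text
clock: 15.4
ee_pos: [0.4867, 0.0558, 0.0901]
tcp_rot: [-2.572, -1.802, -0.005]
force: [0.3, -0.4, -0.2]
width: -0.0001
gripper_force: 0.0
```

Request:
play_rows(increments=[-0.5, 0, -0.5, 0, 1, 0, 0, 0, 0, 1, 0, 0, 0, 0, 1])

```text
clock: 15.7
ee_pos: [0.4813, 0.0394, 0.1039]
tcp_rot: [2.576, 1.796, 0.003]
force: [-0.1, -0.9, -0.1]
width: 0.0001
gripper_force: 0.0
```

```bash
python3 - <<'E'
from h import *
s=st();d=get_image("wrist");t=get_image("top")["frame"][145:245,220:400]
cv2.imwrite("pics/w9.png",np.vstack([cv2.resize(d["frame"][:250,160:480],(640,400+100-100),interpolation=3)[:, :],cv2.resize(t,(640,356),interpolation=3)[:200]]))
E
```

```text
t 15.7 nest [ 0.9 14.3] z 103.9 yaw 69.77 tool z [ 0.002  0.    -1.   ] q [ 0.39  0.3  -0.65  2.05  0.24  0.86 -0.75] F [-0.1 -0.9 -0.1] w 5.3429376512500166e-05
```

View pics/w9.png

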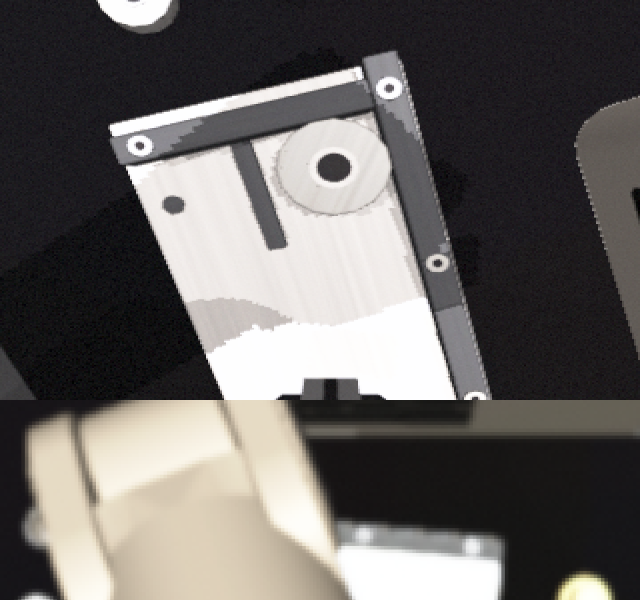

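It looks home. A quick numeric check of the gaps from these pixels (bore 334, 166; rail foot 425, 297 and 462, 400; stop foot 130, 165 and 232, 145).

```bash
python3 - <<'E'
from h import *
d=get_image("wrist");f=lambda u,v,z:(N(n0,ray(d,160+u/2,v/1.6,z))*1e3).round(1)
print("bore",f(334,166,.026),"rail",f(425,297,.006),f(462,400,.006),"stop",f(130,165,.006),f(232,145,.006))
E
```

```text
bore [21.3 85.8] rail [40.6 16.7] [ 43.5 -42. ] stop [-51.6 106.5] [-12.3 105. ]
```

```bash
python3 -c "
from bench import *
print(job_done())"
```

```text
the job is handed in; nothing more can be done
None
```

I pushed the wide spacer against the rail and slid it along into the corner pocket; it measures flush with rail and stop within the roughly 1–2 mm the camera can resolve. The gripper has let go and is clear of it, and the job was handed in at about 16 s.

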